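# Hold a shelf pusher back for restocking

### The job

One lane of the little shop rack is empty and is about to be refilled: take the wooden plaque with the round hole out of its holder, hang it by the hole on the rack's hook and let go of it. Then pull the empty lane's spring-loaded pusher back towards the robot until its side pointer is level with the upright pointer of the clip on the lane's rail, and finish while still gripping or hooking the pusher and holding it at that mark, because it springs forward again when let go. The plaque stays hanging, and the stock and everything else on the counter stays where it is.

Things in the scene. Friction and masses are not known exactly. Their poses are not given: they have to be found in the camera images.
- rack: Grey base plate 340 (x) x 290 (y) x 12 mm, fixed. Origin: centre of underside, on the counter. +x: the rack's front, away from the robot (yaw within 0.25 rad). Empty lane along x, centred at y = -21 mm, rails 28 mm above the counter. Full lane centred at y = -98 mm: boxes up to 74 mm, fixed black pusher behind, up to 105 mm above the counter. Low clear front stops (42 mm). Hook at the +y side.
- hook_mid (a point): Mid-point on the axis of the hook's level bar, 115 mm above the counter; axes as the rack's. Steel bar 8 mm thick: a post 30 mm in front (+x) bends level and runs 60 mm to the rear (-x); the free end, 30 mm behind this point, slants up to 14 mm above the bar's axis, its tip 38 mm behind this point. Nothing stands above. The plaque goes on over the free end, moving along the rack's +x.
- plaque: Loose light-wood plaque, upright: 9 mm thick (its x), 60 mm wide (its y), 110 mm tall (its z), about 60 g, both faces alike. Origin: centre of its lower edge. Starts standing in the slot of its holder, lower edge 10 mm and top 120 mm above the counter; lift it straight up by its top edge.
- plaque_hole (a point): Centre of the plaque's round through hole, 22 mm across, running along the plaque's x; 68 mm above the lower edge and 42 mm below the top edge, at mid-thickness. When the plaque hangs, this point is about 7 mm below the bar's axis.
- holder: Wooden block, 55 (x) x 90 (y) x 28 mm, fixed to the counter, with a 12 mm wide, 64 mm long, 18 mm deep slot along its y in which the plaque stands. Origin: centre of its underside.
- pusher: Black pusher, slides along the rack's x. Origin: lane floor, 12 mm above the counter, under its upright plate; axes as rack's. Rests at the front, slides 140 mm to the rear (-x), springs back: 3 N at rest, +0.6 N per 10 mm. Plate 8 x 56 mm, 49 mm high; above it a pull tab 10 mm thick (x), 30 mm wide (y), 48 to 93 mm above origin. Carriage 14 mm high trails 45 mm. Pointer on +y side at x = 0.
- tab_top (a point): Centre of the top face of the pusher's pull tab, 105 mm above the counter; axes as the rack's.
- marker: Dark steel clip on the empty lane's +y rail: the mark, fixed, 70 to 110 mm behind the pusher's resting place. Its upright pointer is 4 mm thick (x), 46 mm high. Origin in the pointer's middle plane, 12 mm above the counter; axes as the rack's. The pusher is at the mark when both origins have the same x in the rack's frame.
- stock0: Stock box, 60 x 52 x 62 mm, loose, front one in the full lane. Origin: centre of underside. Leave alone.
- stock1: Stock box, same size, the middle one. Leave alone.
- stock2: Stock box, same size, the rear one. Leave alone.
- tin: Small round tin, 68 mm across, 45 mm high, standing loose about 120 mm beyond the plaque's holder (its +x side). Origin: centre of underside. Leave alone.
- jar: Amber jar, 72 mm across, 85 mm high, loose, at the far right of the counter. Origin: centre of underside. Leave alone.
- price_card: Upright dark blue price card with a white disc and no hole, 70 mm wide, 99 mm high, on a clear foot, loose, at the far edge. Origin: underside of the foot, below the card. Leave alone.
- biscuit_tin: Rectangular biscuit tin, 72 x 112 x 76 mm, loose, at the far left. Origin: centre of underside. Leave alone.
Mind the look-alikes: they are no part of the job. Several things have the shape of the plaque; the one meant has the colours described above.

How it is judged:
By the outcome, as a careful person would: the job done as asked, in the order asked, and still so for the second after the job is handed in, while the arm keeps its last pose, push and grip.
It also fails if it takes over 51 s, if anything falls off the work surface, if the arm or the gripper's body presses on something with over 40 N, if the wrist force passes 120 N, or if a joint passes its speed limit or range.

### The arm

A 6-joint arm with a two-finger parallel gripper is mounted at the origin on the work surface. World frame = base frame: x ahead of the robot, y to its left, z up, the work surface at z = 0. Lengths are in mm, angles in rad, forces in N, time in s.
With the tool pointing down it reaches from about 275 to 750 mm from the base axis. Payload 10.2 kg.
Tool frame: the origin (TCP) lies midway between the tips of the shut fingers; the grasp point (between the pads) lies 19 mm behind it; z points along the fingers, y is the direction in which the jaws open and shut (so a half turn about z gives the same grasp; the last joint's range is limited). The gripper opens to 85 mm and grips with 20 to 120 N. Pads are 22 mm wide; open, the fingers measure 114 mm over their backs; the gripper's body (76 mm by 85 mm) begins 54 mm behind the grasp point. The pads swing forward as they close: fully open they stand 13 mm farther back than shut.
Start: joints at [-1.463, 0.313, 1.498, -0, 1.331, -0.223], TCP at [170.507, -496.546, 197.294] pointing down, gripper open.
Joint ranges: [-2.94, 2.94], [-0.97, 2.17], [0.19, 2.56], [-1.23, 4.37], [0.02, 3.11], [-2.88, 2.88]. Speed limits (rad/s): [2.39, 2.39, 3.01, 3.14, 3.14, 3.14].

### API

Orientations are given as a unit quaternion [w, x, y, z].
In Python, from rig import sense, optics, ctrl gives the robot as it stands.
- The arm moves only by the tool play_rows, never from a script. Its argument "plan" is a list of rows, each a list of 7 numbers: the shift along the world's x, y, z in mm, then the turn, a rotation vector about the world's x, y, z in rad, then the opening, from -1 (shut) to 1 (fully open), so that 0 is half open. A call has 1 to 5 rows; each row shifts and turns the pose as measured when the row begins; what a row does not reach is not made up. A row lasts 1/12 s, in which the tool goes at most 41.7 mm and 7.16 degrees, less where a joint would pass 70% of its speed; a pose out of reach is approached as far as the arm can. A call is refused whole if a number of a shift passes 41.7 or a number of a turn 0.125, either way. A call with a gripper value outside its range is refused whole. The fingers move at their own pace and stop on an object; "grip_force" is the grip in N (left out, the last holds). Time passes only in rows, so rows that do not move let the fingers close. It gives the time, the measured TCP pose, the force and the opening at its end, in the units of the state.
- sense(): the state, without advancing time (a new reading comes with each control period).
- optics.capture(name): name is "scene" or "top" or "wrist"; returns a dict with "img" (480x640x3 uint8, blue, green, red), "fx", "fy", "cx", "cy" (pixels), "dist" ([k1, k2, p1, p2, k3] as OpenCV has them; the pictures are not rectified), "world_to_cam" (4x4, takes a point from world to camera coordinates). Camera axes: x right, y up, looking along -z (the intrinsics and any distortion apply to the point x, -y, -z); pixel columns grow to the right and rows downward; lengths in mm; the calibration is good to about 2 mm. A picture is of the moment at which its call begins. There is no depth.
- ctrl.finish_job(): hands the job in, once; it reports no verdict.
The state is a dict: "time_s": time; "joints": joint angles; "dq": joint speeds; "tau": joint torques, N m; "eef_pos": TCP position; "ee_rot": TCP orientation; "force": force on the tool from outside, world axes, zero at the start; "wrist_torque": the same for the moment, N m; "grip_width": opening from 0.0 (shut) to 1.0 (fully open).
Only numpy, scipy, OpenCV 4.12 (cv2) and the standard library are available. Lean on these libraries where they do the work, as an engineer would, in place of code of your own. Each camera call takes 0.05 s, during which the arm holds its last target. There are 200 camera calls.

## Working session

There is one attempt and no reset: what is moved stays moved. The work goes in short steps, Python scripts to look and compute and a tool call to move; the robot and the scene stay as the last step left them, time stands still between calls to the robot, and variables do not carry over. Pictures are saved under pics/ and viewed, about 8 in all and at most 12, crops included, and the job is handed in when it is done.

Besides the shell and the picture viewer there is one more tool, called after ">>>" by a JSON object that holds its "method" and its "body", one argument or row to a line. play_rows: Moves the arm, as the interface text tells. Its arguments: {"type":"object","properties":{"plan":{"type":"array"},"grip_force":{"type":"number"}},"required":["plan"]}

```bash
mkdir -p pics
cat > h.py <<'E'
import numpy as np, cv2
from rig import sense, optics, ctrl
def cap(n,save=None):
    c=optics.capture(n)
    if save: cv2.imwrite('pics/'+save,c['img'])
    return c
def KD(c): return np.array([[c['fx'],0,c['cx']],[0,c['fy'],c['cy']],[0,0,1.]]),np.array(c['dist'],float)
def ray(c,uv):
    K,D=KD(c); p=cv2.undistortPoints(np.array([[uv]],float),K,D)[0,0]
    T=np.array(c['world_to_cam']); d=T[:3,:3].T@np.array([p[0],-p[1],-1.]); o=-T[:3,:3].T@T[:3,3]
    return o,d
def onz(c,uv,z):
    o,d=ray(c,uv); return o+d*(z-o[2])/d[2]
def proj(c,P):
    K,D=KD(c); T=np.array(c['world_to_cam']); q=T[:3,:3]@np.array(P,float)+T[:3,3]
    return cv2.projectPoints(np.array([[q[0],-q[1],-q[2]]]),np.zeros(3),np.zeros(3),K,D)[0][0,0]
def tri(c1,u1,c2,u2):
    o1,d1=ray(c1,u1);o2,d2=ray(c2,u2);d1/=np.linalg.norm(d1);d2/=np.linalg.norm(d2)
    s=np.linalg.lstsq(np.c_[d1,-d2],o2-o1,rcond=None)[0];a=o1+s[0]*d1;b=o2+s[1]*d2
    return (a+b)/2,np.linalg.norm(a-b)
E
python3 - <<'E'
from h import *
for n in("scene","top"):
    c=cap(n,n+'0.png'); print(n,np.array(c['world_to_cam']).round(3).tolist(),c['fx'],c['dist'])
print(sense())
E
```

```text
scene [[-0.626, 0.78, 0.004, 399.138], [-0.634, -0.511, 0.581, 328.705], [0.455, 0.361, 0.814, -1123.131], [0.0, 0.0, 0.0, 1.0]] 477.2181434475893 [-0.07015848  0.          0.          0.          0.        ]
top [[-0.038, -0.999, 0.002, -5.284], [0.976, -0.037, 0.216, -611.873], [-0.216, 0.011, 0.976, -827.179], [0.0, 0.0, 0.0, 1.0]] 463.85283000254475 [-0.11030754  0.          0.          0.          0.        ]
{'time_s': 0.1, 'joints': array([-1.46341562e+00,  3.13396922e-01,  1.49834653e+00,  2.72194418e-06,
        1.33098180e+00, -2.23394529e-01]), 'dq': array([ 0.00021898, -0.00039441, -0.00109137,  0.00181952, -0.00122068,
        0.00013591]), 'tau': array([ 1.72181230e-03, -4.12902188e+01, -2.60144985e+01, -2.48368015e-04,
        2.99960222e-03,  1.86434607e-05]), 'eef_pos': array([ 170.4712736 , -496.28084395,  196.79633718]), 'ee_rot': array([-5.65267700e-04,  9.86354509e-01,  1.64634326e-01,  3.41503274e-05]), 'force': array([ 0.83447401, -0.31248039,  0.3188617 ]), 'wrist_torque': array([ 0.0149546 , -0.00557748, -0.00922452]), 'grip_width': 0.9997668340908639}
```

View pics/scene0.png

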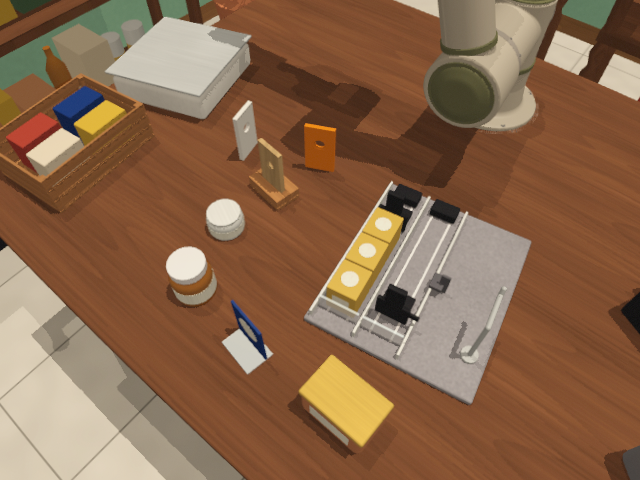

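View pics/top0.png

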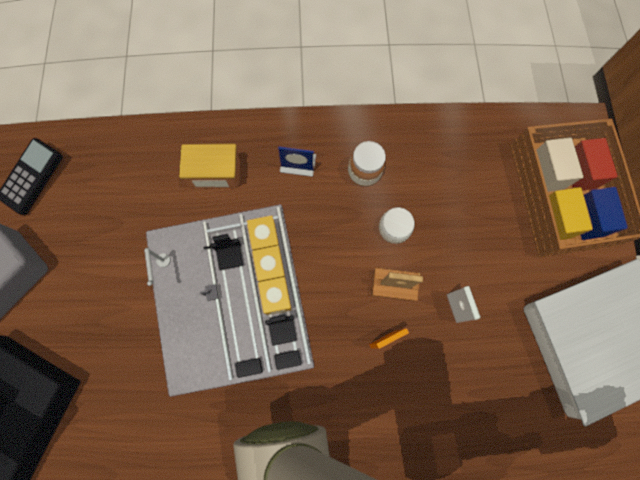

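Scene view: candidates for the plaque are light wood in the holder (scene 270,165 / top 405,279), orange (320,147 / 391,337), white (245,130 / 465,303), and the blue price card (248,330 / 297,158). The light-wood one in the holder is the one described. The rack is at top (230,300), with the hook at its left (150,265), the pusher at (228,250) and the clip at (210,292). Next is a close crop composite for the check and pixels.

Run:
```python
import cv2,numpy as np
t=cv2.imread('pics/top0.png');s=cv2.imread('pics/scene0.png')
def cr(i,x,y,w,h,k): return cv2.resize(i[y:y+h,x:x+w],None,fx=k,fy=k,interpolation=cv2.INTER_CUBIC)
def grid(im,x,y,k):
    for a in range(0,im.shape[1],10*k): 
        cv2.line(im,(a,0),(a,4),(0,255,0),1)
        if a%(20*k)==0: cv2.putText(im,str(x+a//k),(a,14),0,.35,(0,255,0),1)
    for a in range(0,im.shape[0],10*k):
        cv2.line(im,(0,a),(4,a),(0,255,0),1)
        if a%(20*k)==0 and a: cv2.putText(im,str(y+a//k),(5,a+4),0,.35,(0,255,0),1)
    return im
A=lambda i,x,y,w,h,k: grid(cr(i,x,y,w,h,k),x,y,k)
o=np.zeros((600,800,3),np.uint8)
o[:300,:400]=A(t,360,250,80,60,5)
o[:300,400:]=A(s,235,130,80,60,5)
o[300:,:400]=A(t,140,225,100,75,4)
o[300:,400:]=A(s,370,270,150,100,4)[:300,:400]
cv2.imwrite('pics/c1.png',o)
```

```text
(no output)
```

View pics/c1.png

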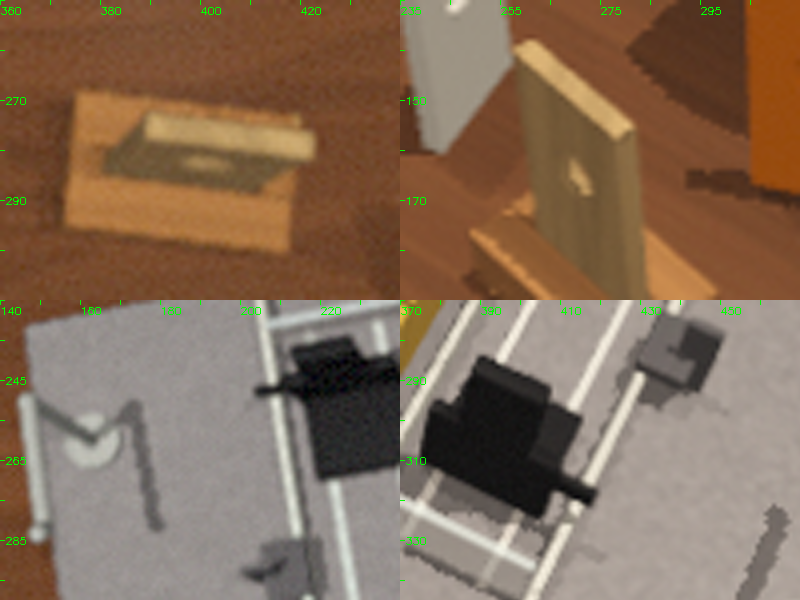

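The crop shows the light-wood plaque, with a see-through hole at scene (269,165), standing in its holder. That confirms the choice. Its top face centre is at about top (405.5,277.3), the hook bar runs from (146,250) to (149.5,280), and the pusher tab top is at about (221,238).

```bash
cat > m.py <<'E'
from h import *
E
python3 - <<'E'
from h import *
t=cap('top');s=cap('scene')
q=[onz(t,p,120)[:2] for p in[(389,272.5),(422.5,277),(422,282),(388.5,277.5)]]
print('plaque top',np.mean(q,0), 'edges',[np.linalg.norm(q[i]-q[(i+1)%4]).round(1) for i in range(4)],'dir',[np.arctan2(*(a-b)[::-1]) for a,b in((q[0],q[1]),(q[3],q[2]))])
q=[onz(s,p,120)[:2] for p in[(258,142.5),(262,138),(282,154),(277.5,158)]]
print('scene plaque',np.mean(q,0),np.arctan2(*(q[1]-q[2])[::-1]))
# rack
img=t['img'];hsv=cv2.cvtColor(img,cv2.COLOR_BGR2HSV)
m=((hsv[...,1]<70)&(hsv[...,2]>70)).astype(np.uint8);m[:195]=0;m[400:]=0;m[:,:140]=0;m[:,320:]=0
m=cv2.morphologyEx(m,cv2.MORPH_OPEN,np.ones((3,3)))
cs=max(cv2.findContours(m,0,2)[0],key=cv2.contourArea)
P=np.array([onz(t,p[0]+0.0,12)[:2] for p in cv2.convexHull(cs)],np.float32)
print('rect',cv2.minAreaRect(P))
for p in[(147,231),(281,206),(312,367),(170,393)]: print('corner',onz(t,p,12).round(1))
print('hook bar',onz(t,(146.3,251),115),onz(t,(149.3,280),115))
print('tab top',onz(t,(221,238),105), 'scene corners',[onz(s,p,105)[:2].round(1) for p in[(387,286),(390.5,284),(408,292),(406,298)]])
print('tri hook tip',tri(t,(149.5,283.5),s,(503.5,290.5)))
print('pusher ptr',onz(t,(203,247.5),45),'clip',onz(t,(205,293),58))
E
```

```text
plaque top [ 534.14055059 -198.76535253] edges [np.float64(61.0), np.float64(9.2), np.float64(60.9), np.float64(9.1)] dir [np.float64(1.3954845214270841), np.float64(1.3952468975348882)]
scene plaque [ 537.43364453 -195.67691793] -1.7123122484114808
rect ((522.2135620117188, 145.9346923828125), (340.02203369140625, 301.0254211425781), 9.42525577545166)
corner [666.5 307.9  12. ]
corner [709.4  26.   12. ]
corner [380.  -25.8  12. ]
corner [338.3 253.3  12. ]
hook bar [601.00764888 271.46690991 115.        ] [546.93121925 264.00486863 115.        ]
tab top [622.66947496 134.46623343 105.        ] scene corners [array([632.2, 123.1]), array([626.1, 125.2]), array([621.2, 153. ]), array([631.4, 156.1])]
tri hook tip (array([539.77092172, 262.91028957, 118.51644959]), np.float64(1.3742680309359887))
pusher ptr [619.34792667 181.43844804  45.        ] clip [527.03807016 173.89856737  58.        ]
```

>>> {"method": "play_rows", "body": {
  "plan": [
    [34,28,0,0,0,0.11,-0.2],
    [34,28,0,0,0,0.11,-0.2],
    [34,28,0,0,0,0.11,-0.2],
    [34,28,0,0,0,0.11,-0.2],
    [34,28,0,0,0,0.11,-0.2]
  ]
}}

```text
time_s: 0.62
eef_pos: [330.4, -362.7, 195.5]
ee_rot: [-0.001, 0.903, 0.43, -0.001]
force: [0.5, -1.2, -0.8]
grip_width: 0.398
```

>>> {"method": "play_rows", "body": {
  "plan": [
    [34,28,0,0,0,0.11,-0.2],
    [34,28,0,0,0,0.11,-0.2],
    [34,28,0,0,0,0.11,-0.2],
    [34,28,0,0,0,0.11,-0.2],
    [20,20,0,0,0,0.08,-0.2]
  ]
}}

```text
time_s: 1.03
eef_pos: [480.0, -232.8, 195.4]
ee_rot: [-0.001, 0.752, 0.659, -0.001]
force: [-0.8, -0.9, 0.8]
grip_width: 0.4
```

```bash
cat > st.py <<'E'
from h import *
from scipy.spatial.transform import Rotation as R
def st():
    s=sense();q=s['ee_rot'];M=R.from_quat([q[1],q[2],q[3],q[0]]).as_matrix()
    print('t',round(s['time_s'],2),'pos',s['eef_pos'].round(1),'yhead',round(float(np.arctan2(M[1,1],M[0,1])),3),'z',M[:,2].round(3),'F',s['force'].round(1),'w',round(s['grip_width'],3),'q',s['joints'].round(2));return s
E
python3 -c "
from st import *
st();c=cap('wrist','w1.png')"
```

```text
t 1.03 pos [ 480.  -232.8  195.4] yhead -0.132 z [-0.002 -0.    -1.   ] F [-0.8 -0.9  0.8] w 0.4 q [-0.67  0.33  1.47 -0.    1.34 -0.54]
```

View pics/w1.png

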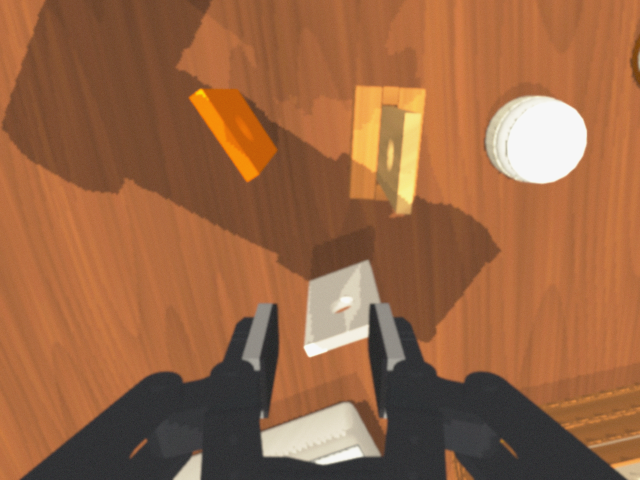

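Wrist view: the light-wood plaque's top face runs from about (412,111) to (402,213). The white plaque is nearer, at (343,310), and the orange one at (232,130).

```bash
python3 -c "
from st import *
c=cap('wrist')
q=[onz(c,p,120)[:2] for p in[(404,110),(421,112),(411,213),(393,212)]]
print(np.mean(q,0),[np.linalg.norm(q[i]-q[(i+1)%4]).round(1) for i in range(4)],[np.arctan2(*(a-b)[::-1])-np.pi/2 for a,b in((q[0],q[3]),(q[1],q[2]))])
"
```

```text
[ 536.64655248 -192.65939309] [np.float64(9.9), np.float64(60.1), np.float64(11.2), np.float64(60.6)] [np.float64(-0.17811120239210387), np.float64(-0.1566709841159335)]
```

>>> {"method": "play_rows", "body": {
  "plan": [
    [28,18,0,0,0,-0.015,-0.2],
    [28,18,0,0,0,-0.015,-0.2],
    [0,0,0,0,0,0,-0.2],
    [0,0,0,0,0,0,-0.2]
  ]
}}

```text
time_s: 1.47
eef_pos: [537.4, -195.1, 194.4]
ee_rot: [-0.001, 0.763, 0.646, -0.001]
force: [0.3, 0.3, -0.5]
grip_width: 0.401
```

```bash
python3 -c "
from st import *
st();c=cap('wrist','w2.png')"
```

```text
t 1.47 pos [ 537.4 -195.1  194.4] yhead -0.166 z [-0.004  0.    -1.   ] F [ 0.3  0.3 -0.5] w 0.401 q [-0.55  0.42  1.35 -0.    1.37 -0.39]
```

View pics/w2.png

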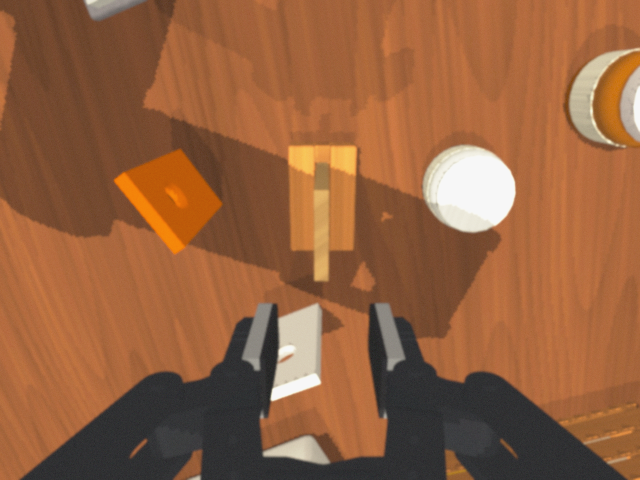

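The plaque top runs from (322,190) to (321,281), lies along the tool's x and is centred between the jaws.

```bash
python3 -c "
from st import *
c=cap('wrist')
print(onz(c,(321.5,235.5),120),onz(c,(322,190),120),onz(c,(321,281),120))
print(proj(c,(537,-195,194)),proj(c,(537,-195,120)))
"
```

```text
[ 535.5022411  -196.22443627  120.        ] [ 540.60082203 -167.7641988   120.        ] [ 530.00962989 -226.87586518  120.        ]
[322.97746443 285.37212237] [323.55005687 233.28994143]
```

>>> {"method": "play_rows", "body": {
  "plan": [
    [-1.5,-2,-25,0,0,-0.005,-0.2],
    [0,0,-25,0,0,0,-0.2],
    [0,0,-25,0,0,0,-0.2],
    [0,0,-20,0,0,0,-0.2],
    [0,0,0,0,0,0,-0.2]
  ],
  "grip_force": 40
}}

```text
time_s: 1.98
eef_pos: [531.3, -202.7, 98.5]
ee_rot: [0.001, 0.768, 0.641, -0.001]
force: [0.3, 0.2, -0.5]
grip_width: 0.395
```

```bash
python3 -c "
from st import *
st()"
```

```text
t 1.98 pos [ 531.3 -202.7   98.5] yhead -0.18 z [-0.    -0.003 -1.   ] F [ 0.3  0.2 -0.5] w 0.395 q [-0.57  0.5   1.49 -0.    1.15 -0.39]
```

>>> {"method": "play_rows", "body": {
  "plan": [
    [4,5.5,0,0,0,0.005,-0.2],
    [0,0,0,0,0,0,-1],
    [0,0,0,0,0,0,-1],
    [0,0,0,0,0,0,-1],
    [0,0,0,0,0,0,-1]
  ],
  "grip_force": 40
}}

```text
time_s: 2.4
eef_pos: [535.8, -199.6, 103.3]
ee_rot: [0.004, 0.767, 0.642, -0.0]
force: [0.0, 0.1, -1.1]
grip_width: -0.0
```

>>> {"method": "play_rows", "body": {
  "plan": [
    [0,0,0,0,0,0,-1],
    [0,0,10,0,0,0,-1],
    [0,0,20,0,0,0,-1],
    [0,0,30,0,0,0,-1],
    [0,0,30,0,0,0,-1]
  ]
}}

```text
time_s: 2.82
eef_pos: [533.4, -198.2, 194.3]
ee_rot: [-0.001, 0.767, 0.642, -0.002]
force: [-0.4, 0.5, -0.1]
grip_width: 0.001
```

```bash
python3 -c "
from st import *
st()"
```

```text
t 2.82 pos [ 533.4 -198.2  194.3] yhead -0.177 z [-0.003 -0.001 -1.   ] F [-0.4  0.5 -0.1] w 0.001 q [-0.56  0.41  1.36 -0.    1.37 -0.38]
```

```bash
python3 -c "
from st import *
c=cap('wrist','w3.png')
T=np.array(c['world_to_cam']);print(-T[:3,:3].T@T[:3,3])"
```

```text
[ 548.97794498 -113.91894577  370.28812519]
```

View pics/w3.png

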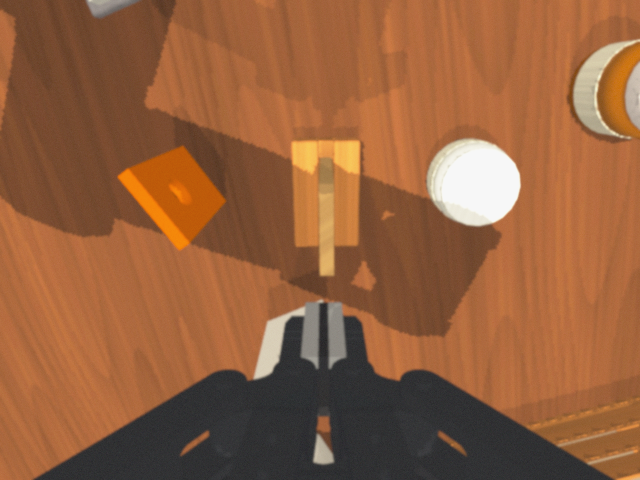

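The gripper shut on nothing (opening 0). The plaque still stands at (327,225) and the finger tips appear at (323,303). I'll check where the fingers really are against the projected TCP in all views.

Run:
```python
from st import *
s=st();p=s['eef_pos']
w=cap('wrist')
q=[onz(w,u,120)[:2].round(1) for u in[(326,186),(327,276)]];print('plaque ends now',q)
o=np.zeros((600,800,3),np.uint8)
def put(c,P,w,h,k,x,y,ctr):
    i=c['img'].copy();i=i
    u0,v0=int(ctr[0]-w/2),int(ctr[1]-h/2);u0=max(0,min(640-w,u0));v0=max(0,min(480-h,v0))
    m=cv2.resize(i[v0:v0+h,u0:u0+w],None,fx=k,fy=k,interpolation=cv2.INTER_CUBIC)
    for X,col in P:
        a=proj(c,X);cv2.drawMarker(m,(int((a[0]-u0+.5)*k),int((a[1]-v0+.5)*k)),col,0,14,1);print(a.round(1),end=' ')
    print(u0,v0);o[y:y+h*k,x:x+w*k]=m
pts=[(p,(0,0,255)),((535.5,-197,120),(255,255,0))]
for n,x,y in(('scene',0,0),('top',400,0),('wrist',0,300)):
    c=cap(n);put(c,pts,*((100,75,4) if n!='wrist' else (200,150,2)),x,y,(proj(c,p)+proj(c,(535.5,-197,120)))/2)
cv2.imwrite('pics/c2.png',o)
```

```text
t 2.87 pos [ 535.5 -199.4  201.1] yhead -0.177 z [ 0.005 -0.007 -1.   ] F [ 0.5 -0.6  5.9] w -0.004 q [-0.56  0.41  1.35 -0.    1.37 -0.38]
plaque ends now [array([ 542.5, -172.1]), array([ 532.7, -231.9])]
[265.  110.9] [269.9 147.1] 217 91
[416.1 269. ] [404.5 276.5] 360 235
[327.4 294.7] [325.6 230.9] 226 187
```

View pics/c2.png

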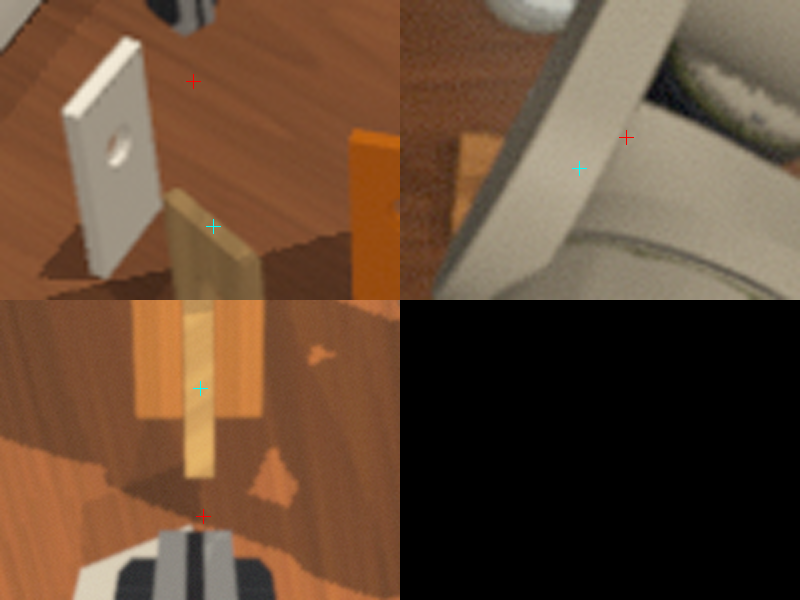

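Run:
```python
from st import *
s=st();p=s['eef_pos']
w=cap('wrist');c=cap('scene','s2.png')
print('tip near edge',tri(w,(325,302.5),c,(262.8,99)),tri(w,(325,302.5),c,(264,98)))
for z in(200,210,220,230): print(z,onz(w,(325,302.5),z).round(1),onz(c,(262.8,99),z).round(1))
T=np.array(w['world_to_cam']);i=np.linalg.inv(T);print(i[:3,3]-p,(-i[:3,2]).round(3))
for _ in range(3): st()
```

```text
t 3.07 pos [ 533.5 -198.2  192.4] yhead -0.177 z [-0.003 -0.002 -1.   ] F [-0.6  0.4 -0.6] w -0.0 q [-0.56  0.42  1.37 -0.    1.36 -0.38]
tip near edge (array([ 537.85379245, -192.95334205,  227.6923085 ]), np.float64(9.474077726573501)) (array([ 537.95238475, -190.52163431,  231.22726017]), np.float64(8.351140937259444))
200 [ 533.4 -202.7  200. ] [ 514.2 -224.4  200. ]
210 [ 534.4 -197.4  210. ] [ 522.9 -215.   210. ]
220 [ 535.3 -192.2  220. ] [ 531.6 -205.7  220. ]
230 [ 536.2 -186.9  230. ] [ 540.3 -196.4  230. ]
[ 15.4987469   84.24360051 175.92550165] [-0.061 -0.324 -0.944]
t 3.17 pos [ 533.3 -198.1  191.7] yhead -0.177 z [-0.004 -0.001 -1.   ] F [ 1.3 -0.2  0.5] w 0.002 q [-0.56  0.42  1.37 -0.    1.36 -0.38]
t 3.17 pos [ 533.3 -198.1  191.7] yhead -0.177 z [-0.004 -0.001 -1.   ] F [ 1.3 -0.2  0.5] w 0.002 q [-0.56  0.42  1.37 -0.    1.36 -0.38]
t 3.17 pos [ 533.3 -198.1  191.7] yhead -0.177 z [-0.004 -0.001 -1.   ] F [ 1.3 -0.2  0.5] w 0.002 q [-0.56  0.42  1.37 -0.    1.36 -0.38]
```

>>> {"method": "play_rows", "body": {
  "plan": [
    [0,0,0,0,0,0,0.2],
    [0,0,0,0,0,0,0.2],
    [0,0,0,0,0,0,0.2],
    [0,0,0,0,0,0,0.2]
  ]
}}

```text
time_s: 3.5
eef_pos: [532.4, -197.6, 189.1]
ee_rot: [-0.004, 0.767, 0.642, -0.003]
force: [-0.3, -0.1, -0.5]
grip_width: 0.561
```

```bash
python3 -c "
from st import *
st();w=cap('wrist','w4.png');st();cap('scene');st()"
```

```text
t 3.5 pos [ 532.4 -197.6  189.1] yhead -0.177 z [-0.009  0.002 -1.   ] F [-0.3 -0.1 -0.5] w 0.561 q [-0.56  0.42  1.37 -0.    1.36 -0.38]
t 3.55 pos [ 532.4 -197.6  189.1] yhead -0.177 z [-0.009  0.002 -1.   ] F [-0.3  0.7  0.4] w 0.598 q [-0.56  0.42  1.37 -0.    1.36 -0.38]
t 3.6 pos [ 532.5 -197.6  189.3] yhead -0.177 z [-0.008  0.002 -1.   ] F [-0.5 -0.1  0.7] w 0.601 q [-0.56  0.42  1.37 -0.    1.36 -0.38]
```

Two views put the real finger tips about 30 mm above the reported TCP. That explains the empty grip, because the jaws closed just above the plaque. I'll go lower and check in the scene view.

>>> {"method": "play_rows", "body": {
  "plan": [
    [1.5,0,-25,0,0,0,-0.2],
    [0,0,-25,0,0,0,-0.2],
    [0,0,-25,0,0,0,-0.2],
    [0,0,-15,0,0,0,-0.2],
    [0,0,0,0,0,0,-0.2]
  ]
}}

```text
time_s: 4.02
eef_pos: [534.6, -197.9, 97.5]
ee_rot: [-0.001, 0.767, 0.642, -0.002]
force: [0.2, 0.1, -1.0]
grip_width: 0.398
```

>>> {"method": "play_rows", "body": {
  "plan": [
    [3.5,2,0,0,0,0,-0.2],
    [0,0,-8,0,0,0,-0.2],
    [0,0,0,0,0,0,-0.2]
  ]
}}

```text
time_s: 4.27
eef_pos: [539.1, -196.1, 90.6]
ee_rot: [-0.0, 0.767, 0.642, -0.002]
force: [0.0, -0.5, -1.1]
grip_width: 0.399
```

Run:
```python
from st import *
s=st();p=s['eef_pos']
c=cap('scene');w=cap('wrist')
for n in(c,w): print(proj(n,p),proj(n,(535.5,-197,120)))
o=np.zeros((600,800,3),np.uint8)
o[:,:400]=cv2.resize(c['img'][90:210,230:310],None,fx=5,fy=5,interpolation=2)
o[:,400:]=cv2.resize(w['img'][150:450,220:420],None,fx=2,fy=2,interpolation=2)
cv2.imwrite('pics/c3.png',o);st()
```

```text
t 4.27 pos [ 539.1 -196.1   90.6] yhead -0.177 z [-0.003 -0.002 -1.   ] F [ 0.  -0.5 -1.1] w 0.399 q [-0.55  0.52  1.48 -0.    1.14 -0.37]
[270.19730472 160.04443742] [269.91993644 147.08312459]
[322.24813661 284.65711383] [313.29873985 320.57534129]
t 4.37 pos [ 539.7 -196.5   91.9] yhead -0.177 z [-0.001 -0.003 -1.   ] F [-0.3 -0.5 -0.1] w 0.398 q [-0.55  0.52  1.48 -0.    1.14 -0.37]
```

View pics/c3.png

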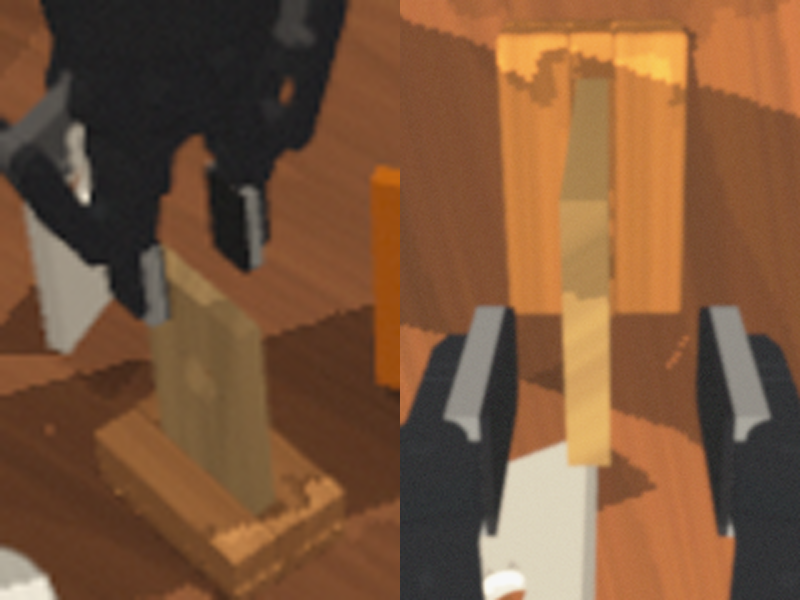

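The jaws are now near plaque height but still just above or at its top edge. In the wrist view the pads are centred at about (324,331) and the plaque top at (312,316), so the jaws also need about -4 mm in x. Going down about 26 mm more.

>>> {"method": "play_rows", "body": {
  "plan": [
    [-4,0,0,0,0,0,-0.2],
    [0,0,-10,0,0,0,-0.2],
    [0,0,-10,0,0,0,-0.2],
    [0,0,-6,0,0,0,-0.2],
    [0,0,0,0,0,0,-0.2]
  ]
}}

```text
time_s: 4.78
eef_pos: [535.9, -197.0, 65.4]
ee_rot: [0.003, 0.767, 0.642, -0.001]
force: [0.0, 0.2, -0.4]
grip_width: 0.398
```

Run:
```python
from st import *
w=cap('wrist');st()
hsv=cv2.cvtColor(w['img'],cv2.COLOR_BGR2HSV)
# grey pad pixels near tips
m=(hsv[...,1]<40)&(hsv[...,2]>100)&(hsv[...,2]<190)
for r in range(296,420,12): 
    x=np.where(m[r,200:450])[0]+200; print(r,x.min() if len(x) else None,x.max() if len(x) else None,len(x))
print(proj(w,(535.5,-197,120)))
```

```text
t 4.83 pos [ 536.1 -197.1   65.8] yhead -0.177 z [ 0.003 -0.005 -1.   ] F [ 0.  -0.2 -0.7] w 0.403 q [-0.56  0.54  1.52 -0.    1.07 -0.38]
296 None None 0
308 258 389 27
320 253 393 31
332 249 397 33
344 246 400 34
356 242 404 36
368 254 393 13
380 None None 0
392 None None 0
404 None None 0
416 260 386 9
[322.80397892 357.613688  ]
```

>>> {"method": "play_rows", "body": {
  "plan": [
    [0,0,0,0,0,0,-1],
    [0,0,0,0,0,0,-1],
    [0,0,0,0,0,0,-1],
    [0,0,0,0,0,0,-1]
  ],
  "grip_force": 40
}}

```text
time_s: 5.17
eef_pos: [536.3, -197.3, 66.1]
ee_rot: [0.003, 0.767, 0.642, -0.001]
force: [0.2, -0.9, -1.0]
grip_width: 0.093
```

>>> {"method": "play_rows", "body": {
  "plan": [
    [0,0,12,0,0,0,-1],
    [0,0,24,0,0,0,-1],
    [0,0,35,0,0,0,-1],
    [0,0,35,0,0,0,-1],
    [0,0,30,0,0,0,-1]
  ]
}}

```text
time_s: 5.58
eef_pos: [532.2, -194.8, 200.4]
ee_rot: [-0.004, 0.767, 0.642, -0.003]
force: [0.3, -0.0, -0.4]
grip_width: 0.091
```

>>> {"method": "play_rows", "body": {
  "plan": [
    [0,0,15,0,0,0,-1],
    [0,0,0,0,0,0,-1]
  ]
}}

```text
time_s: 5.75
eef_pos: [534.0, -195.7, 223.0]
ee_rot: [0.001, 0.767, 0.642, -0.001]
force: [0.7, -0.2, -0.8]
grip_width: 0.09
```

Run:
```python
from st import *
st();c=cap('scene');w=cap('wrist');st()
o=np.zeros((480,800,3),np.uint8)
o[:,:400]=cv2.resize(c['img'][40:160,220:320],None,fx=4,fy=4,interpolation=2)
o[:,400:]=cv2.resize(w['img'][210:450,220:420],None,fx=2,fy=2,interpolation=2)
cv2.imwrite('pics/c4.png',o)
```

```text
t 5.75 pos [ 534.  -195.7  223. ] yhead -0.177 z [-0.    -0.003 -1.   ] F [ 0.7 -0.2 -0.8] w 0.09 q [-0.56  0.39  1.32 -0.    1.43 -0.38]
t 5.85 pos [ 533.  -195.2  219.4] yhead -0.177 z [-0.005 -0.    -1.   ] F [ 0.9 -0.4 -0.9] w 0.098 q [-0.56  0.4   1.32 -0.    1.43 -0.38]
```

View pics/c4.png

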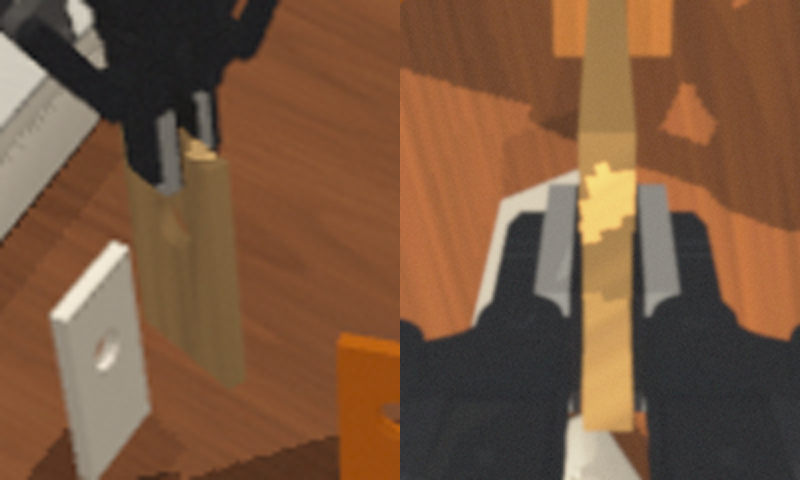

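The plaque is gripped upright with the finger tips above its hole. Carrying it over to the hook's free end.

>>> {"method": "play_rows", "body": {
  "plan": [
    [-4,20,0,0,0,0.02,-1],
    [-4,36,0,0,0,0.026,-1],
    [-4,36,0,0,0,0.026,-1],
    [-4,36,0,0,0,0.026,-1],
    [-4,36,0,0,0,0.026,-1]
  ]
}}

```text
time_s: 6.27
eef_pos: [508.3, -30.6, 208.1]
ee_rot: [-0.008, 0.728, 0.686, -0.006]
force: [0.1, 0.3, -0.7]
grip_width: 0.094
```

>>> {"method": "play_rows", "body": {
  "plan": [
    [-4,36,0,0,0,0.026,-1],
    [-4,36,0,0,0,0.026,-1],
    [-4,36,0,0,0,0.026,-1],
    [-4,36,0,0,0,0.026,-1],
    [-4,36,0,0,0,0.026,-1]
  ]
}}

```text
time_s: 6.68
eef_pos: [481.3, 157.9, 197.8]
ee_rot: [-0.014, 0.68, 0.733, -0.012]
force: [0.3, 0.0, -0.9]
grip_width: 0.092
```

Run:
```python
from st import *
st()
```

```text
t 6.68 pos [481.3 157.9 197.8] yhead 0.076 z [-0.037  0.001 -0.999] F [ 0.3  0.  -0.9] w 0.092 q [0.08 0.29 1.52 0.   1.36 0.01]
```

>>> {"method": "play_rows", "body": {
  "plan": [
    [-2,36,6,0,0,0.03,-1],
    [-2,36,6,0,0,0.03,-1],
    [-1,20,6,0,0,0.02,-1],
    [0,0,4,0,0,0,-1],
    [0,0,0,0,0,0,-1]
  ]
}}

```text
time_s: 7.1
eef_pos: [468.9, 260.1, 209.7]
ee_rot: [-0.019, 0.645, 0.764, -0.02]
force: [0.3, -1.1, -0.7]
grip_width: 0.092
```

Run:
```python
from st import *
st();w=cap('wrist','w5.png');t=cap('top','t5.png');c=cap('scene','s5.png');st()
o=np.zeros((600,800,3),np.uint8)
o[:480,:640]=w['img']
k=cv2.resize(c['img'][270:370,440:520],None,fx=2,fy=2); o[:200,640:]=k
k=cv2.resize(t['img'][220:300,130:210],None,fx=2,fy=2); o[200:360,640:]=k
cv2.imwrite('pics/c5.png',o)
```

```text
t 7.1 pos [468.9 260.1 209.7] yhead 0.169 z [-0.055 -0.006 -0.998] F [ 0.3 -1.1 -0.7] w 0.092 q [0.28 0.36 1.4  0.01 1.44 0.11]
t 7.25 pos [469.3 258.5 209.8] yhead 0.166 z [-0.055 -0.006 -0.998] F [ 0.6 -0.2 -0.8] w 0.093 q [0.28 0.36 1.4  0.01 1.44 0.11]
```

View pics/c5.png

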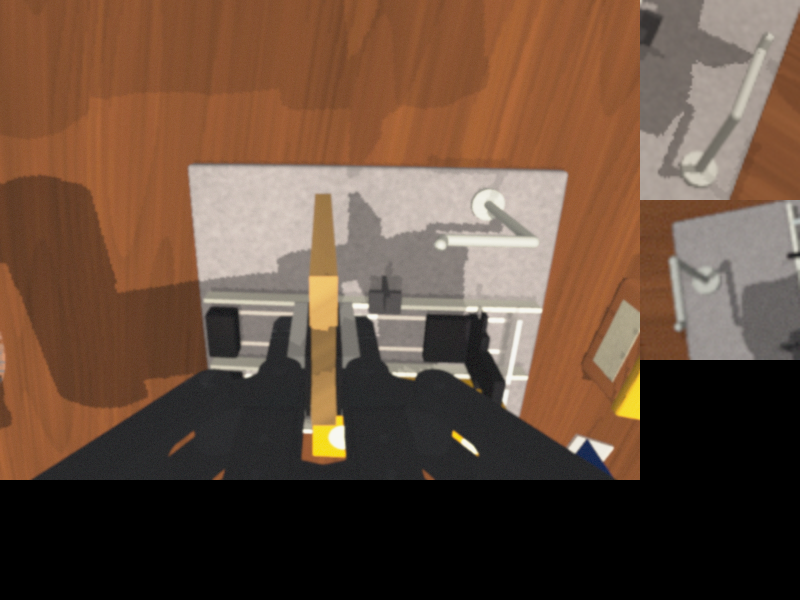

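Wrist view: the hook bar runs level from its free tip at (440,243) to the post bend at (537,241). The clip is at (386,293) and the pusher tab at (487,350). Scene crop: tip (504,288) and bend (489,327).

```bash
cat > hk.py <<'E'
from st import *
E
python3 - <<'E'
from st import *
s=st();w=cap('wrist');t=cap('top');c=cap('scene')
print('wrist: tip@129',onz(w,(439,243.5),129).round(1),'bar',onz(w,(456,242),115).round(1),onz(w,(530,240.8),115).round(1),'end edge',onz(w,(538,241),115).round(1))
print('top: tip',onz(t,(149.3,282.5),129).round(1),'bend',onz(t,(146.5,250),115).round(1))
print('scene: tip',onz(c,(503.5,289),129).round(1),'bend',onz(c,(489,327),115).round(1))
print('tri tip w-s',tri(w,(439,243.5),c,(503.5,289)),'tri bend w-s',tri(w,(537,241),c,(489,327.5)))
print('tri tip t-s',tri(t,(149.3,282.5),c,(503.5,289)))
# rack corners from wrist, z=12
for p in((190,165),(567,173)): print('corner',onz(w,p,12).round(1))
hsv=cv2.cvtColor(w['img'],cv2.COLOR_BGR2HSV)
print('plaque top ends (z?)',[onz(w,(323,v),209.8+54).round(1) for v in(277,427)],'bottom edge',onz(w,(322.5,194),209.8-56).round(1))
E
```

```text
t 7.25 pos [469.3 258.5 209.8] yhead 0.166 z [-0.055 -0.006 -0.998] F [ 0.6 -0.2 -0.8] w 0.093 q [0.28 0.36 1.4  0.01 1.44 0.11]
wrist: tip@129 [538.9 262.8 129. ] bar [553.8 261.6 115. ] [602.  271.5 115. ] end edge [607.3 272.4 115. ]
top: tip [540.2 259.1 129. ] bend [602.9 271.2 115. ]
scene: tip [544.6 262.4 129. ] bend [602.8 273.7 115. ]
tri tip w-s (array([540.56532762, 261.81383275, 123.72791363]), np.float64(1.2542493103215953)) tri bend w-s (array([605.14582153, 273.5557768 , 118.08863158]), np.float64(0.9854644649158836))
tri tip t-s (array([540.88374534, 261.74953812, 123.24066193]), np.float64(1.4448908181061824))
corner [336.4 257.9  12. ]
corner [666.3 310.4  12. ]
plaque top ends (z?) [array([467.5, 287.7, 263.8]), array([477.5, 228.6, 263.8])] bottom edge [461.1 287.2 153.8]
```

>>> {"method": "play_rows", "body": {
  "plan": [
    [5,-4,-15,-0.0156,0.097,0,-1],
    [5,0,-20,-0.0156,0.097,0,-1],
    [5,0,-20,-0.0156,0.097,0,-1],
    [5,0,-10,0,0,0,-1],
    [0,0,0,0,0,0,-1]
  ]
}}

```text
time_s: 7.82
eef_pos: [491.5, 251.2, 144.8]
ee_rot: [-0.117, 0.638, 0.749, -0.132]
force: [-0.7, 0.0, -0.0]
grip_width: 0.093
```

```bash
cat > hk.py <<'E'
from st import *
U=np.array([.987,.159,0]);V=np.array([-.159,.987,0])
def hole():
    s=st();q=s['ee_rot'];M=R.from_quat([q[1],q[2],q[3],q[0]]).as_matrix()
    h=s['eef_pos']-12*M[:,2];th=np.arctan2(-M[:,2]@U,-M[2,2]);ph=np.arctan2(-M[:,2]@V,-M[2,2])
    print('hole rel hook_mid: u %.1f v %.1f z %.1f(rel bar)'%(h@U-611,h@V-172,h[2]-115),'tilt',round(th,3),'roll',round(ph,3))
if __name__=='__main__': hole()
E
python3 hk.py
```

```text
t 7.82 pos [491.5 251.2 144.8] yhead 0.161 z [-0.344 -0.049 -0.938] F [-0.7  0.  -0. ] w 0.093 q [0.24 0.64 1.18 0.03 1.67 0.08]
hole rel hook_mid: u -81.8 v -2.3 z 41.1(rel bar) tilt 0.354 roll -0.006
```

>>> {"method": "play_rows", "body": {
  "plan": [
    [6,1.5,-9,0,0,0,-1],
    [6,1.5,-9,0,0,0,-1],
    [6,1.5,-8,0,0,0,-1],
    [0,0,0,0,0,0,-1]
  ]
}}

```text
time_s: 8.15
eef_pos: [511.3, 255.7, 119.6]
ee_rot: [-0.114, 0.639, 0.75, -0.129]
force: [-0.2, -0.7, -1.4]
grip_width: 0.095
```

```bash
python3 hk.py
python3 - <<'E'
from st import *
w=cap('wrist');t=cap('top');c=cap('scene')
o=np.zeros((600,800,3),np.uint8)
o[:300,:400]=cv2.resize(c['img'][265:340,430:530],None,fx=4,fy=4,interpolation=2)
o[300:,:400]=cv2.resize(t['img'][225:300,130:230],None,fx=4,fy=4,interpolation=2)
o[:,400:]=cv2.resize(w['img'][150:450,280:480],None,fx=2,fy=2,interpolation=2)
cv2.imwrite('pics/c6.png',o)
E
```

```text
t 8.15 pos [511.3 255.7 119.6] yhead 0.16 z [-0.335 -0.047 -0.941] F [-0.2 -0.7 -1.4] w 0.095 q [0.24 0.7  1.14 0.03 1.64 0.08]
hole rel hook_mid: u -61.6 v -1.0 z 15.9(rel bar) tilt 0.345 roll -0.007
```

View pics/c6.png

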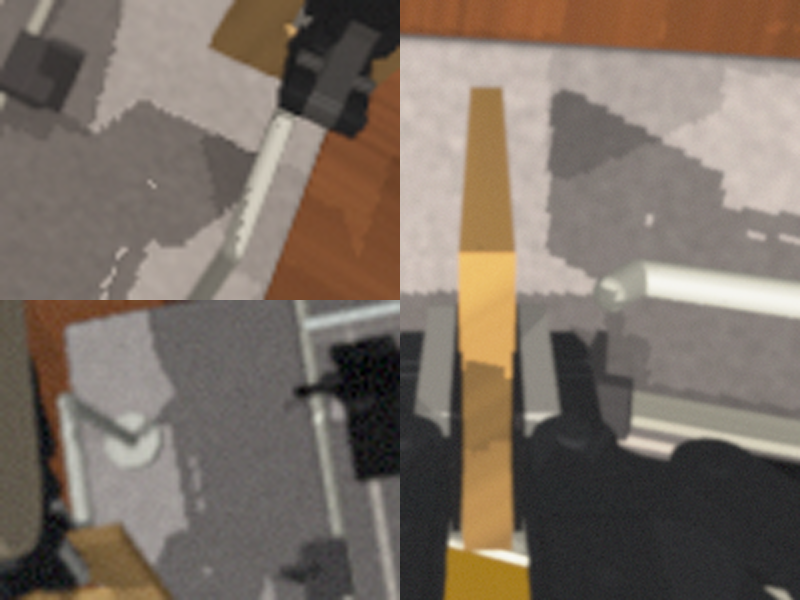

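Wrist crop: the hook's free tip is at about (386,294) in the full picture, and the plaque top runs from (323.5,276) to (324,424). Checking lateral alignment numerically in the same camera.

```bash
cat > al.py <<'E'
from hk import *
hole();w=cap('wrist');s=sense();z=s['eef_pos'][2]+12*.94
f=lambda p:'u %.1f v %.1f'%(p@U-611,p@V-172)
zt=z+42*.94+1.5
a,b=onz(w,(323.5,276),zt),onz(w,(324,424),zt)
print('plaque top',f(a),'|',f(b),'len',np.linalg.norm(a-b))
for zz in(123,129): print('tip',zz,f(onz(w,(386,293.5),zz)))
print('bar 115',f(onz(w,(410,291),115)),f(onz(w,(470,297),115)))
E
python3 al.py
```

```text
t 8.3 pos [511.1 255.8 121.4] yhead 0.161 z [-0.334 -0.047 -0.942] F [ 0.2  0.4 -0.2] w 0.095 q [0.24 0.7  1.14 0.03 1.64 0.08]
hole rel hook_mid: u -61.8 v -0.8 z 17.7(rel bar) tilt 0.344 roll -0.007
plaque top u -46.8 v 29.1 | u -46.5 v -28.8 len 57.934409743893596
tip 123 u -36.3 v 1.1
tip 129 u -35.2 v 4.1
bar 115 u -27.2 v 0.1 u -1.8 v 1.4
```

>>> {"method": "play_rows", "body": {
  "plan": [
    [7.7,2.3,-1,0,0,0,-1],
    [7.7,2.3,-1,0,0,0,-1],
    [0,0,0,0,0,0,-1]
  ],
  "grip_force": 30
}}

```text
time_s: 8.6
eef_pos: [526.7, 261.0, 121.8]
ee_rot: [-0.112, 0.639, 0.75, -0.127]
force: [0.1, -0.3, -1.4]
grip_width: 0.091
```

```bash
python3 hk.py
```

```text
t 8.6 pos [526.7 261.  121.8] yhead 0.162 z [-0.33  -0.047 -0.943] F [ 0.1 -0.3 -1.4] w 0.091 q [0.24 0.73 1.08 0.03 1.67 0.08]
hole rel hook_mid: u -45.6 v 1.7 z 18.1(rel bar) tilt 0.34 roll -0.007
```

>>> {"method": "play_rows", "body": {
  "plan": [
    [0,0,-5,0,0,0,-1],
    [5,0.8,-1,0,0,0,-1],
    [5,0.8,-3,0,0,0,-1],
    [0,0,0,0,0,0,-1]
  ]
}}

```text
time_s: 8.93
eef_pos: [536.8, 262.8, 113.2]
ee_rot: [-0.112, 0.639, 0.751, -0.126]
force: [-0.3, -0.7, -1.1]
grip_width: 0.092
```

```bash
python3 hk.py
```

```text
t 8.93 pos [536.8 262.8 113.2] yhead 0.162 z [-0.329 -0.046 -0.943] F [-0.3 -0.7 -1.1] w 0.092 q [0.24 0.76 1.05 0.03 1.67 0.08]
hole rel hook_mid: u -35.4 v 1.9 z 9.5(rel bar) tilt 0.339 roll -0.007
```

>>> {"method": "play_rows", "body": {
  "plan": [
    [5,0.8,-3,0,0,0,-1],
    [5,0.8,-2,0,0,0,-1],
    [5,0.8,-1,0,0,0,-1],
    [0,0,0,0,0,0,-1]
  ]
}}

```text
time_s: 9.27
eef_pos: [553.1, 265.3, 106.1]
ee_rot: [-0.112, 0.639, 0.751, -0.127]
force: [-0.5, -0.1, -0.9]
grip_width: 0.096
```

```bash
python3 hk.py
```

```text
t 9.27 pos [553.1 265.3 106.1] yhead 0.162 z [-0.33  -0.047 -0.943] F [-0.5 -0.1 -0.9] w 0.096 q [0.24 0.81 0.99 0.03 1.69 0.08]
hole rel hook_mid: u -18.9 v 1.8 z 2.5(rel bar) tilt 0.34 roll -0.007
```

>>> {"method": "play_rows", "body": {
  "plan": [
    [7.9,1.3,-1,0.0156,-0.097,0,-1],
    [7.9,1.3,-1,0.0156,-0.097,0,-1],
    [7.9,1.0,-1,0.0156,-0.097,0,-1],
    [0,0,0,0.006,-0.04,0,-1],
    [0,0,0,0,0,0,-1]
  ]
}}

```text
time_s: 9.68
eef_pos: [579.4, 268.8, 101.8]
ee_rot: [0.001, 0.648, 0.762, 0.006]
force: [-0.8, 0.4, -1.3]
grip_width: 0.093
```

```bash
python3 hk.py
```

```text
t 9.68 pos [579.4 268.8 101.8] yhead 0.161 z [ 0.009  0.008 -1.   ] F [-0.8  0.4 -1.3] w 0.093 q [0.25 0.63 1.26 0.01 1.24 0.09]
hole rel hook_mid: u 3.5 v 1.1 z -1.2(rel bar) tilt -0.01 roll -0.006
```

>>> {"method": "play_rows", "body": {
  "plan": [
    [0,0,-3,0,0,0,-1],
    [0,0,-2,0,0,0,-1],
    [0,0,0,0,0,0,-1]
  ]
}}

```text
time_s: 9.93
eef_pos: [579.8, 268.8, 96.9]
ee_rot: [0.0, 0.648, 0.762, 0.005]
force: [1.0, -0.5, -1.2]
grip_width: 0.092
```

```bash
python3 hk.py
```

```text
t 9.93 pos [579.8 268.8  96.9] yhead 0.161 z [ 0.006  0.007 -1.   ] F [ 1.  -0.5 -1.2] w 0.092 q [0.25 0.64 1.26 0.01 1.23 0.09]
hole rel hook_mid: u 3.9 v 1.1 z -6.1(rel bar) tilt -0.008 roll -0.006
```

>>> {"method": "play_rows", "body": {
  "plan": [
    [0,0,-2,0,0,0,-1],
    [0,0,0,0,0,0,-1]
  ]
}}

```text
time_s: 10.1
eef_pos: [580.7, 268.9, 95.7]
ee_rot: [-0.0, 0.648, 0.762, 0.005]
force: [-1.3, -0.8, 3.9]
grip_width: 0.093
```

```bash
python3 hk.py
python3 - <<'E'
from st import *
w=cap('wrist','w7.png');c=cap('scene','s7.png')
o=np.zeros((600,800,3),np.uint8)
o[:,:400]=cv2.resize(c['img'][230:380,430:530],None,fx=4,fy=4,interpolation=2)
o[:,400:]=cv2.resize(w['img'][150:450,240:440],None,fx=2,fy=2,interpolation=2)
cv2.imwrite('pics/c7.png',o)
E
```

```text
t 10.1 pos [580.7 268.9  95.7] yhead 0.161 z [ 0.006  0.008 -1.   ] F [-1.3 -0.8  3.9] w 0.093 q [0.25 0.65 1.26 0.01 1.23 0.09]
hole rel hook_mid: u 4.8 v 1.0 z -7.3(rel bar) tilt -0.007 roll -0.007
```

Contact came at 7.3 mm below the bar with +3.9 N upward, exactly where the hole should rest on the bar. Releasing.

>>> {"method": "play_rows", "body": {
  "plan": [
    [0,0,0.5,0,0,0,-0.8],
    [0,0,0,0,0,0,-0.6],
    [0,0,0,0,0,0,-0.5],
    [0,0,0,0,0,0,-0.5],
    [0,0,0,0,0,0,-0.5]
  ]
}}

```text
time_s: 10.62
eef_pos: [581.0, 268.7, 94.7]
ee_rot: [-0.001, 0.648, 0.762, 0.004]
force: [-0.2, 0.1, -0.1]
grip_width: 0.245
```

>>> {"method": "play_rows", "body": {
  "plan": [
    [0,0,8,0,0,0,-0.5],
    [0,0,15,0,0,0,-0.5],
    [0,0,25,0,0,0,-0.5],
    [0,0,30,0,0,0,-0.5],
    [0,0,0,0,0,0,-0.5]
  ]
}}

```text
time_s: 11.03
eef_pos: [579.7, 268.3, 176.1]
ee_rot: [-0.002, 0.648, 0.761, 0.003]
force: [0.2, -0.5, 1.0]
grip_width: 0.248
```

```bash
python3 hk.py
python3 - <<'E'
from st import *
w=cap('wrist','w8.png');c=cap('scene','s8.png');t=cap('top','t8.png')
def wood(n,i,x0,x1,y0,y1):
    h=cv2.cvtColor(i,cv2.COLOR_BGR2HSV);m=np.zeros(i.shape[:2],np.uint8)
    m[y0:y1,x0:x1]=cv2.inRange(h,(12,60,70),(30,200,255))[y0:y1,x0:x1]
    k,l,s,ce=cv2.connectedComponentsWithStats(m)
    for j in range(1,k):
        if s[j,4]>60: print(n,s[j],ce[j].round())
wood('w',w['img'],150,500,100,480);wood('s',c['img'],440,560,240,400)
for z in(48+0,): 
    P=np.array([583,271,0]);print([proj(x,P+np.array([0,0,zz])).round() for x in(w,c) for zz in(40,150)])
E
```

```text
t 11.03 pos [579.7 268.3 176.1] yhead 0.16 z [ 0.001  0.006 -1.   ] F [ 0.2 -0.5  1. ] w 0.248 q [0.25 0.58 1.15 0.01 1.41 0.09]
hole rel hook_mid: u 3.8 v 0.6 z 73.1(rel bar) tilt -0.002 roll -0.006
w [ 150  100   75   61 2118] [184. 131.]
w [ 226  100   58   60 2058] [252. 129.]
w [  279   100   221   288 12970] [426. 203.]
w [444 100  29  45 399] [457. 122.]
w [ 316  167   21  149 2722] [325. 243.]
w [ 279  388   89   78 1342] [322. 420.]
w [193 466  22  14  96] [204. 474.]
s [ 460  291  100  109 3519] [509. 333.]
s [544 292  15  19  77] [551. 301.]
s [475 354  55  46 624] [497. 381.]
[array([328., 206.]), array([330., 260.]), array([479., 337.]), array([502., 304.])]
```

The plaque hangs: in the wrist view its top spans rows 167–316 at column 325, where the hanging pose projects. Moving over the pusher.

>>> {"method": "play_rows", "body": {
  "plan": [
    [4,-10,15,0,0,0,-0.3],
    [11,-34,8,0,0,0,-0.3],
    [11,-34,5,0,0,0,-0.3],
    [11,-34,0,0,0,0,-0.3],
    [4,-12,0,0,0,0,-0.3]
  ]
}}

```text
time_s: 11.6
eef_pos: [615.4, 142.3, 191.9]
ee_rot: [-0.008, 0.645, 0.764, -0.006]
force: [-0.6, 0.7, -0.6]
grip_width: 0.349
```

>>> {"method": "play_rows", "body": {
  "plan": [
    [0,0,0,0,0,0,-0.3],
    [0,0,0,0,0,0,-0.3]
  ]
}}

```text
time_s: 11.77
eef_pos: [615.3, 139.7, 189.7]
ee_rot: [-0.01, 0.647, 0.762, -0.007]
force: [-0.2, 0.1, -0.4]
grip_width: 0.346
```

```bash
python3 hk.py
python3 - <<'E'
from hk import *
w=cap('wrist','w9.png');st()
f=lambda P:(round(P@U,1),round(P@V,1))
print('tab proj',proj(w,(622.7,134.5,105)),'clip proj',proj(w,(527,173.9,58)),'ptr',proj(w,(619.3,181.4,45)))
i=w['img'].copy()
cv2.imwrite('pics/c9.png',cv2.resize(i,(800,600),interpolation=cv2.INTER_CUBIC))
E
```

```text
t 11.77 pos [615.3 139.7 189.7] yhead 0.163 z [-0.024  0.002 -1.   ] F [-0.2  0.1 -0.4] w 0.346 q [ 0.04  0.57  1.13  0.    1.46 -0.13]
hole rel hook_mid: u 18.8 v -132.0 z 86.7(rel bar) tilt 0.023 roll -0.006
t 11.82 pos [615.1 140.1 189.6] yhead 0.164 z [-0.024  0.002 -1.   ] F [ 0.1 -0.1 -0.1] w 0.35 q [ 0.04  0.57  1.13  0.    1.46 -0.13]
tab proj [336.02675535 238.47501201] clip proj [214.39821467 144.89400639] ptr [341.94483779 153.15426176]
```

View pics/c9.png

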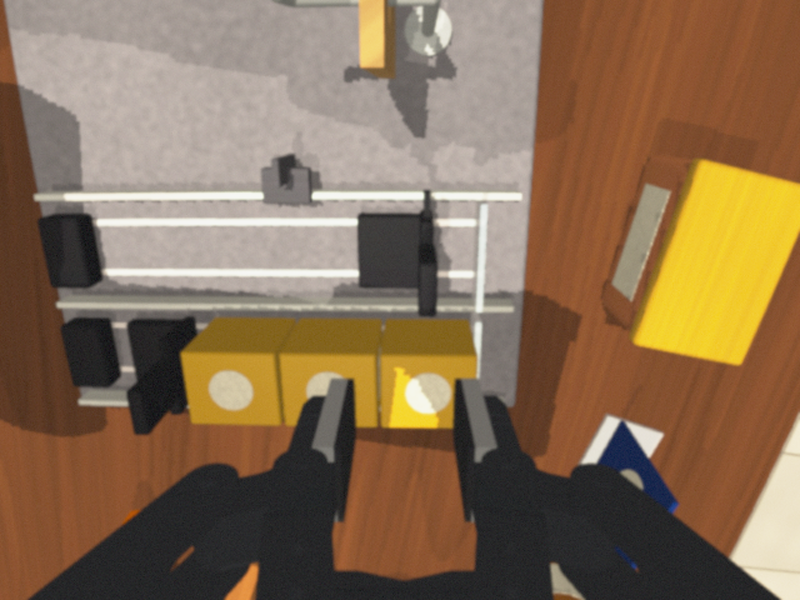

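Final wrist picture (pixels in the 640x480 original): tab top at about (342,229), pusher pointer (341.6,156), clip pointer about (229,128–147), the stock row undisturbed and the plaque hanging at (298,30). From here I work numerically.

Run:
```python
from hk import *
w=cap('wrist');g=cv2.cvtColor(w['img'],cv2.COLOR_BGR2GRAY)
f=lambda P:'u%.1f v%.1f'%(P@U,P@V)
print('clip');
for r in range(120,166,2): print(r,g[r,208:256:2])
print('ptr/tab')
for r in list(range(148,196,5))+list(range(196,262,5)): print(r,g[r,326:358:2])
print('tab',f(onz(w,(342.4,229),105)),'ptr@40',f(onz(w,(341.6,156),40)),'corner',f(onz(w,(433,0),12)))
```

```text
clip
120 [185 182 179 177 177 180 181 178 177 179 179 183 184 173 167 162 161 166
 175 175 179 179 177 178]
122 [186 182 177 175 178 178 176 178 181 178 180 172 172 164 160 161 161 166
 173 171 174 177 181 180]
124 [185 180 177 179 174 173 165 165 161 152 136 116  96  91 128 159 159 169
 169 159 160 165 169 175]
126 [180 180 178 178 178 161 139 118  97  79  66  59  56  56 107 146 158 161
 161 159 157 161 163 172]
128 [179 178 177 181 168 132 113  85  58  52  52  50  55  52  79 110 147 157
 159 158 160 162 162 165]
130 [182 182 179 181 166 129 120  94  52  51  52  52  55  51  71  96 120 153
 159 158 159 160 166 168]
132 [183 181 180 180 168 129 121  96  56  52  51  56  53  56  70  96 103 136
 152 157 158 162 164 165]
134 [182 161 137 134 131 120 123  97  60  51  55  54  60  74  79  88  90  93
 115 116 138 164 163 162]
136 [166 129 118 117 119 121 119 104  60  54  53  60  82 117 117 119 120 119
 116 100 104 149 158 164]
138 [157 126 119 125 123 122 120 106  65  56  54  60  86 120 125 125 125 125
 126 103  73 103 112 131]
140 [160 124 120 125 121 121 123 112  64  48  52  61  79 102 121 
[... 2319 characters left out ...]
139 140 134]
221 [ 53  57  55  57  48  50  61  58  55  55  57  56 134 179 181 183]
226 [ 56  57  55  57  47  46  57  57  59  57  53  47  89 111 114 115]
231 [ 91  94  91  88  72  47  59  56  54  52  52  49  90 115 118 115]
236 [ 95  96 100  99  78  46  60  52  54  58  48  46  82  95  96 100]
241 [134 136 134 134 106  51  53  56  54  52  45  59 115 136 136 135]
246 [176 182 189 191 149  54  44  45  40  42  42  75 164 192 191 179]
251 [102 102 105 100  82  40  42  43  40  37  36  54  99 105 104 106]
256 [101 103 102 103 104 100 100 102  99 101  98 102 101 100 101 101]
261 [101 101 101 101 101 103 102  99 100 100 100 101  98 100  99  98]
tab u639.9 v40.7 ptr@40 u639.8 v78.2 corner u707.0 v192.2
```

```bash
cat > mk.py <<'E'
from hk import *
E
python3 - <<'E'
from hk import *
w=cap('wrist');t=cap('top');st()
f=lambda P:'u%.1f v%.1f'%(P@U,P@V)
print('fx',w['fx'])
for p in((223.3,138),(223.3,148),(223.3,128)): print('clip topleft',f(onz(w,p,58)))
for p in((229.5,142),): print('clip topright',f(onz(w,p,58)))
for z in(12,28,34): print('clip base right',z,f(onz(w,(236.5,128),z)))
print('clip body L/R z30',f(onz(w,(209.5,145),32)),f(onz(w,(248,145),32)))
print('tab L/R',f(onz(w,(335.5,232),105)),f(onz(w,(349,232),105)))
for z in(28,45): print('ptr',z,f(onz(w,(338.8,154),z)),f(onz(w,(345,154),z)))
g=cv2.cvtColor(t['img'],cv2.COLOR_BGR2GRAY); print(g[284:302,196:222:1])
E
```

```text
t 11.97 pos [615.2 141.2 190.5] yhead 0.166 z [-0.023  0.002 -1.   ] F [-0.7 -0.2  0.8] w 0.353 q [ 0.04  0.57  1.13  0.    1.46 -0.13]
fx 425.9498295316262
clip topleft u554.5 v93.7
clip topleft u554.0 v86.6
clip topleft u554.9 v100.7
clip topright u558.8 v90.9
clip base right 12 u554.2 v97.1
clip base right 28 u557.7 v98.3
clip base right 34 u559.1 v98.8
clip body L/R z30 u536.5 v85.6 u567.0 v85.7
tab L/R u635.6 v39.2 u644.3 v39.3
ptr 28 u637.9 v78.7 u642.8 v78.7
ptr 45 u637.7 v81.0 u642.3 v81.1
[[ 86  83  80  90 132 142 142 145 139 142 140 138 127 122 123 117 120 140
  139 115  94  97 113 110 125 139]
 [ 91  86  84  94 127 139 141 142 137 130 125 118 107 100 103 102  98 101
   96  90  78  88  96  94 108 132]
 [ 89  83  80  92 125 137 141 141 132 116 103  97  93  93  93  94  91  88
   92  94  75  85  91  91 107 137]
 [ 91  85  81  88 124 139 139 143 126 112  96  94  93  95  93  92  95  91
   95  88  67  91  90  90 107 136]
 [ 92  89  84  91 115 141 145 143 129 113  97  91  92  93  88  90  93  98
   96  90  67  91  94  93 108 133]
 [ 89  87  86  87 117 140 144 139 132 110  95  94  9
[... 665 characters left out ...]
96 100  97
   95  97  95  74  85  89  94 105]
 [ 90  89  83  89 105 132 135 135 130 125 108  98  98  94  93 102  96  95
   93  95  94  79  83  94  92 100]
 [ 88  88  82  82 106 132 144 145 142 139 115 102  97  90  94  96  96  98
   97  94  90  81  76  89  96 101]
 [ 91  88  84  86 101 132 143 144 143 143 122 101  96  98  92  92  90  89
   96  95 112 112  84  84  99 122]
 [ 90  89  85  85 105 131 141 144 142 142 125 105  92  96  90  92  87  89
   91 124 181 184 125  85 104 133]
 [ 91  89  85  85 103 127 146 142 144 143 130 107  96 104 102 111 122 122
  119 145 208 211 143  92 105 133]
 [ 88  88  85  82  94 132 143 142 142 141 139 131 127 132 129 136 141 136
  135 149 202 212 155 101  95 124]]
```

>>> {"method": "play_rows", "body": {
  "plan": [
    [10.7,-1.8,-20,0.004,-0.023,-0.005,-0.3],
    [0,0,-25,0,0,0,-0.3],
    [0,0,-20,0,0,0,-0.3],
    [0,0,0,0,0,0,-0.3],
    [0,0,0,0,0,0,-0.3]
  ]
}}

```text
time_s: 12.38
eef_pos: [625.3, 145.6, 125.3]
ee_rot: [-0.0, 0.645, 0.764, 0.004]
force: [0.4, 0.5, 1.0]
grip_width: 0.351
```

```bash
cat > tb.py <<'E'
from hk import *
s=st();p=s['eef_pos'];print('tcp u%.1f v%.1f'%(p@U,p@V))
w=cap('wrist');g=cv2.cvtColor(w['img'],cv2.COLOR_BGR2GRAY)
for z in(105,):
    c=proj(w,640*U+37*V+np.array([0,0,z]));print('tab expected px',c)
r=int(c[1])
for rr in(r-12,r,r+12): print(rr,g[rr,int(c[0])-24:int(c[0])+26:2])
E
python3 tb.py
```

```text
t 12.38 pos [625.3 145.6 125.3] yhead 0.168 z [ 0.005  0.007 -1.   ] F [0.4 0.5 1. ] w 0.351 q [ 0.04  0.62  1.21  0.01  1.3  -0.13]
tcp u640.3 v44.3
tab expected px [321.26979709 281.76739696]
269 [91 91 93 92 94 95 96 78 46 44 42 46 44 39 38 36 35 64 87 94 92 90 92 93
 94]
281 [169 169 169 166 163 169 168 140  62  38  39  40  38  40  32  31  42 122
 168 169 170 168 169 168 167]
293 [ 96  94  93  93 101  99  99  80  44  39  41  32  36  38  40  34  35  72
  95  97  97  93  97  97 101]
```

>>> {"method": "play_rows", "body": {
  "plan": [
    [1,-6,-20,0,0,-0.004,-0.3],
    [0,0,-20,0,0,0,-0.3],
    [0,0,-20,0,0,0,-0.3],
    [0,0,-12,0,0,0,-0.3],
    [0,0,0,0,0,0,-0.3]
  ]
}}

```text
time_s: 12.85
eef_pos: [629.6, 141.9, 59.3]
ee_rot: [0.004, 0.646, 0.764, 0.009]
force: [-0.8, 0.5, 0.9]
grip_width: 0.348
```

```bash
python3 tb.py
```

```text
t 12.85 pos [629.6 141.9  59.3] yhead 0.167 z [ 0.018  0.008 -1.   ] F [-0.8  0.5  0.9] w 0.348 q [ 0.04  0.69  1.29  0.01  1.15 -0.13]
tcp u644.0 v39.9
tab expected px [313.21278697 348.77349985]
336 [103 104 106 104 104  86  40  32  34  31  30  31  30  25  25  33  33  37
  32  69 106 103 103 107 107]
348 [106 107 105 104 102  92  43  37  42  43  37  38  40  41  40  37  40  34
  38  77 102 103 100 105 102]
360 [106 103 104 105 103  96  54  32  37  40  37  40  40  36  40  37  37  39
  28  80 103 103 100 105 106]
```

>>> {"method": "play_rows", "body": {
  "plan": [
    [-3.6,-2.6,-7,-0.003,0.018,0,-0.3],
    [0,0,-3,0,0,0,-0.3],
    [0,0,0,0,0,0,-0.3]
  ]
}}

```text
time_s: 13.15
eef_pos: [628.1, 139.5, 53.8]
ee_rot: [0.001, 0.645, 0.764, 0.004]
force: [1.4, -0.8, 0.6]
grip_width: 0.349
```

```bash
python3 tb.py
```

```text
t 13.15 pos [628.1 139.5  53.8] yhead 0.168 z [ 0.006  0.005 -1.   ] F [ 1.4 -0.8  0.6] w 0.349 q [ 0.03  0.7   1.28  0.01  1.15 -0.14]
tcp u642.2 v37.8
tab expected px [316.52664788 352.58656011]
340 [100 104 101 104 104  88  44  36  33  30  31  28  33  37  33  28  32  34
  33  47  91 102 107 105 106]
352 [105 105 103 107 104  89  46  36  35  42  39  33  37  27  32  32  30  35
  32  53  93 104 103 103 105]
364 [103 104 104 107 106  92  45  39  42  36  38  38  42  41  38  38  37  32
  37  55  98 106 105 105 105]
```

>>> {"method": "play_rows", "body": {
  "plan": [
    [-2,-0.3,-3,0,0,0,-0.4],
    [0,0,0,0,0,0,-1],
    [0,0,0,0,0,0,-1],
    [0,0,0,0,0,0,-1],
    [0,0,0,0,0,0,-1]
  ],
  "grip_force": 60
}}

```text
time_s: 13.62
eef_pos: [626.0, 139.1, 52.3]
ee_rot: [0.001, 0.646, 0.764, 0.004]
force: [0.4, 0.4, -0.6]
grip_width: 0.095
```

```bash
python3 tb.py|head -2
```

```text
t 13.62 pos [626.  139.1  52.3] yhead 0.167 z [ 0.006  0.005 -1.   ] F [ 0.4  0.4 -0.6] w 0.095 q [ 0.03  0.69  1.29  0.01  1.15 -0.14]
tcp u640.0 v37.7
```

>>> {"method": "play_rows", "body": {
  "plan": [
    [-8,-1.3,0,0,0,0,-1],
    [-15,-2.4,0,0,0,0,-1],
    [-15,-2.4,0,0,0,0,-1],
    [-15,-2.4,0,0,0,0,-1],
    [-12,-1.9,0,0,0,0,-1]
  ]
}}

```text
time_s: 14.08
eef_pos: [565.1, 129.1, 52.3]
ee_rot: [0.006, 0.646, 0.763, 0.009]
force: [7.3, 1.0, -6.3]
grip_width: 0.099
```

>>> {"method": "play_rows", "body": {
  "plan": [
    [-5,-0.8,0,0,0,0,-1],
    [0,0,0,0,0,0,-1]
  ]
}}

```text
time_s: 14.25
eef_pos: [560.0, 128.2, 52.3]
ee_rot: [0.007, 0.646, 0.763, 0.011]
force: [6.9, 2.0, -6.1]
grip_width: 0.1
```

```bash
cat > pu.py <<'E'
from hk import *
s=st();p=s['eef_pos'];print('tcp u%.1f v%.1f'%(p@U,p@V))
w=cap('wrist');g=cv2.cvtColor(w['img'],cv2.COLOR_BGR2GRAY)
f=lambda P:'u%.1f v%.1f'%(P@U,P@V)
u=p@U
for nm,P in(('clip58',556.5*U+90*V+[0,0,58.]),('clip30',556.5*U+90*V+[0,0,30.]),('ptr',u*U+80*V+[0,0,40.]),('tab',u*U+37*V+[0,0,105.])): print(nm,proj(w,P).round(1))
a=proj(w,556.5*U+90*V+[0,0,58.]);c0=int(a[0])-40;r0=int(a[1])
print('cols',c0)
for r in range(r0-16,r0+70,4): print(r,g[r,c0:c0+80:2])
E
python3 pu.py
```

```text
t 14.25 pos [560.  128.2  52.3] yhead 0.166 z [ 0.025  0.008 -1.   ] F [ 6.9  2.  -6.1] w 0.1 q [ 0.02  0.55  1.54  0.01  1.02 -0.15]
tcp u573.1 v37.5
clip58 [282.2 174.2]
clip30 [286.2 163. ]
ptr [322.3 188.7]
tab [326.  354.3]
cols 242
158 [145 118  86  83  85  84  82  83  86  82  83  83  88  98  99  96  96  85
  52  50  57  59  76  83  88  85  84  85  85  84  86  83  86  86 125 146
 145 145 142 139]
162 [141 105 100 101 100 103 100 100  99 100 102 101 100 100  97 100  98  85
  52  51  63  69  95  99  99 100  98  99 100 103 101 100  99  89  86  90
 106 139 144 141]
166 [145 107  96 100  99 100  96  98 100  99  97 100 102  99  98  99  96  87
  54  53  62  63  69  84  95 101 100  96 101  98  99  96  97  87  87  94
 119 141 139 141]
170 [146 115  95  97  99  96  95  99  99  97  96  99  98  99 102  99 100  89
  57  56  57  59  61  76  98  97  98  99  95  97  96  95  97  84  83  97
 125 143 145 146]
174 [142 113  97  96  98  95  95  99  99  97  98  97  96  96  99  99  97  89
  55  53  60  61  63  80  97  97  96  96  95  97 100  95  96  84  87  89
  95 104 145 150]
178 [145 122 101 100  
[... 1805 characters left out ...]
 39 42 42 37 36
 40 38 42 42 42 40 40 43 39 41 38 34 30 29 37 42]
226 [53 56 51 53 52 54 52 58 58 53 55 51 48 47 48 38 43 42 38 43 39 44 46 43
 40 44 47 51 57 48 41 44 48 39 37 38 28 35 36 38]
230 [53 53 51 54 53 56 55 53 50 46 53 54 55 54 56 53 53 55 54 54 52 53 53 46
 52 53 52 57 51 41 41 42 45 40 36 38 30 14 23 32]
234 [55 55 54 53 54 56 53 55 52 54 55 51 53 55 49 52 53 55 50 57 54 54 52 50
 50 51 51 55 52 46 39 39 39 42 39 34 32 35 32 35]
238 [49 54 54 53 53 51 55 52 55 54 53 53 55 52 50 54 52 54 55 54 52 55 53 51
 51 56 55 52 50 51 47 43 43 40 37 34 38 36 39 36]
242 [54 55 51 54 49 54 51 53 50 53 55 51 51 54 52 54 53 55 48 54 52 52 50 52
 52 53 50 53 51 52 54 52 55 52 52 40 35 40 39 40]
```

>>> {"method": "play_rows", "body": {
  "plan": [
    [-8,-1.3,0,-0.004,0.02,0,-1],
    [-6,-1,0,0,0,0,-1],
    [0,0,0,0,0,0,-1],
    [0,0,0,0,0,0,-1]
  ]
}}

```text
time_s: 14.63
eef_pos: [550.9, 126.7, 52.3]
ee_rot: [0.004, 0.647, 0.763, 0.008]
force: [7.0, 2.9, -6.6]
grip_width: 0.106
```

```bash
cat > pv.py <<'E'
from hk import *
s=st();p=s['eef_pos'];print('tcp u%.1f v%.1f'%(p@U,p@V))
w=cap('wrist','z%d.png'%int(s['time_s']*100));g=cv2.cvtColor(w['img'],cv2.COLOR_BGR2GRAY).astype(int)
u=p@U
def edges(name,P,dr,half,thr,step):
    a=proj(w,P);out=[]
    for r in range(int(a[1])-dr,int(a[1])+dr+1,step):
        c0=int(a[0])-half;row=g[r,c0:c0+2*half];d=np.where(row<thr)[0]
        if len(d): out.append((r,c0+d.min(),c0+d.max(),len(d)))
    print(name,a.round(1),out);return out
edges('clip',556.5*U+90*V+[0,0,58.],14,22,75,4)
edges('ptr',u*U+80*V+[0,0,40.],16,20,75,3)
edges('tab',u*U+37*V+[0,0,105.],20,40,60,8)
E
python3 pv.py
```

```text
t 14.63 pos [550.9 126.7  52.3] yhead 0.165 z [ 0.017  0.006 -1.   ] F [ 7.   2.9 -6.6] w 0.106 q [ 0.02  0.54  1.57  0.01  1.02 -0.15]
tcp u563.9 v37.4
clip [304.8 174.1] [(160, np.int64(300), np.int64(305), 6), (164, np.int64(300), np.int64(304), 5), (168, np.int64(300), np.int64(308), 9), (172, np.int64(300), np.int64(308), 9), (176, np.int64(300), np.int64(307), 8), (180, np.int64(300), np.int64(307), 8), (184, np.int64(300), np.int64(306), 7), (188, np.int64(318), np.int64(325), 8)]
ptr [322.3 188.6] [(172, np.int64(302), np.int64(308), 7), (175, np.int64(302), np.int64(307), 6), (178, np.int64(302), np.int64(307), 6), (181, np.int64(302), np.int64(306), 5), (184, np.int64(302), np.int64(306), 5), (187, np.int64(318), np.int64(327), 10), (190, np.int64(318), np.int64(327), 10), (193, np.int64(318), np.int64(328), 11), (196, np.int64(318), np.int64(328), 11), (199, np.int64(318), np.int64(329), 12), (202, np.int64(318), np.int64(328), 11)]
tab [324.7 354.3] [(334, np.int64(284), np.int64(363), 45), (342, np.int64(284), np.int64(363), 44), (350, np.int64(284), np.int64(363), 44), (358, np.int64(284), np.int64(363), 51), (366, np.int64(284), np.int64(363), 70), (374, np.int64(284), np.int64(363), 80)]
```

>>> {"method": "play_rows", "body": {
  "plan": [
    [-6,-1,0,-0.003,0.017,0,-1],
    [-3,-0.5,0,0,0,0,-1],
    [0,0,0,0,0,0,-1]
  ]
}}

```text
time_s: 14.93
eef_pos: [546.3, 125.9, 52.3]
ee_rot: [0.002, 0.647, 0.763, 0.005]
force: [6.8, 2.6, -6.4]
grip_width: 0.1
```

```bash
python3 pv.py
```

```text
t 14.93 pos [546.3 125.9  52.3] yhead 0.164 z [ 0.011  0.005 -1.   ] F [ 6.8  2.6 -6.4] w 0.1 q [ 0.01  0.53  1.57  0.01  1.02 -0.15]
tcp u559.2 v37.4
clip [316.4 174.1] [(160, np.int64(311), np.int64(315), 5), (164, np.int64(312), np.int64(315), 4), (168, np.int64(312), np.int64(319), 8), (172, np.int64(312), np.int64(318), 7), (176, np.int64(312), np.int64(318), 7), (180, np.int64(312), np.int64(317), 6), (184, np.int64(312), np.int64(317), 6), (188, np.int64(318), np.int64(327), 10)]
ptr [322.4 188.6] [(172, np.int64(312), np.int64(318), 7), (175, np.int64(312), np.int64(318), 7), (178, np.int64(312), np.int64(317), 6), (181, np.int64(312), np.int64(317), 6), (184, np.int64(312), np.int64(317), 6), (187, np.int64(319), np.int64(326), 8), (190, np.int64(318), np.int64(328), 11), (193, np.int64(318), np.int64(328), 11), (196, np.int64(318), np.int64(328), 11), (199, np.int64(318), np.int64(332), 15), (202, np.int64(318), np.int64(331), 14)]
tab [323.7 354.3] [(334, np.int64(283), np.int64(362), 45), (342, np.int64(283), np.int64(362), 44), (350, np.int64(283), np.int64(362), 43), (358, np.int64(283), np.int64(362), 50), (366, np.int64(283), np.int64(362), 70), (374, np.int64(283), np.int64(362), 80)]
```

>>> {"method": "play_rows", "body": {
  "plan": [
    [-3.2,-0.5,0,-0.002,0.01,0,-1],
    [0,0,0,0,0,0,-1],
    [0,0,0,0,0,0,-1]
  ]
}}

```text
time_s: 15.23
eef_pos: [547.7, 126.1, 52.3]
ee_rot: [0.003, 0.647, 0.762, 0.006]
force: [7.1, 1.8, -6.2]
grip_width: 0.101
```

```bash
python3 pv.py
python3 - <<'E'
from hk import *
g=cv2.cvtColor(cap('wrist')['img'],cv2.COLOR_BGR2GRAY)
for r in(168,174,180,190,194): print(r,g[r,306:342])
E
```

```text
t 15.23 pos [547.7 126.1  52.3] yhead 0.164 z [ 0.012  0.005 -1.   ] F [ 7.1  1.8 -6.2] w 0.101 q [ 0.02  0.54  1.57  0.01  1.02 -0.15]
tcp u560.6 v37.4
clip [312.8 174.1] [(160, np.int64(308), np.int64(312), 5), (164, np.int64(308), np.int64(312), 5), (168, np.int64(308), np.int64(316), 9), (172, np.int64(308), np.int64(315), 8), (176, np.int64(308), np.int64(314), 7), (180, np.int64(308), np.int64(314), 7), (184, np.int64(308), np.int64(314), 7), (188, np.int64(318), np.int64(326), 9)]
ptr [322.4 188.6] [(172, np.int64(308), np.int64(315), 8), (175, np.int64(308), np.int64(315), 8), (178, np.int64(308), np.int64(314), 7), (181, np.int64(308), np.int64(314), 7), (184, np.int64(308), np.int64(314), 7), (187, np.int64(319), np.int64(326), 8), (190, np.int64(318), np.int64(329), 12), (193, np.int64(318), np.int64(329), 12), (196, np.int64(318), np.int64(329), 12), (199, np.int64(318), np.int64(329), 12), (202, np.int64(318), np.int64(328), 11)]
tab [323.9 354.3] [(334, np.int64(283), np.int64(362), 45), (342, np.int64(283), np.int64(362), 44), (350, np.int64(283), np.int64(362), 44), (
[... 176 characters left out ...]
96  97  96  96  99  99
 102  99  98  98 100  97 101  97  96  96  92  88  86  88 100 122 140 145]
174 [ 90  78  68  61  60  59  61  62  67  78  90  98 101  98  97  99  97 100
  96  97  99  97 100  92  97  99  99  96  96  91  81  84  91  93  94 108]
180 [ 96  87  70  65  60  59  64  63  74  84  94  98 103 100  99  98  98  99
  96  98 101  97 100 100 102  99 100 101  98  91  86  88  91  95 106 126]
190 [ 96  95  98  96  95  97  99  97  97  94  96  83  61  37  38  33  26  24
  33  29  42  55  68  80  83  90  93  94  97 103 138 191 222 229 230 229]
194 [100  97  97  93  95  94  95  95  97  96  94  78  61  48  37  41  43  42
  39  43  47  54  59  69  78  89  96  96  96 115 158 206 225 230 230 229]
```

>>> {"method": "play_rows", "body": {
  "plan": [
    [-4.5,-0.7,0,-0.001,0.006,0,-1],
    [-3,-0.5,0,0,0.001,0,-1],
    [-1.5,-0.2,0,0,0.001,0,-1]
  ]
}}

```text
time_s: 15.58
eef_pos: [543.3, 125.4, 52.3]
ee_rot: [0.004, 0.647, 0.762, 0.007]
force: [7.7, 2.3, -6.6]
grip_width: 0.099
```

```bash
python3 pv.py; python3 pv.py
```

```text
t 15.58 pos [543.3 125.4  52.3] yhead 0.163 z [ 0.015  0.006 -1.   ] F [ 7.7  2.3 -6.6] w 0.099 q [ 0.01  0.53  1.59  0.01  1.01 -0.15]
tcp u556.2 v37.4
clip [323.8 174.1] [(160, np.int64(320), np.int64(322), 3), (164, np.int64(319), np.int64(321), 3), (168, np.int64(319), np.int64(325), 7), (172, np.int64(319), np.int64(325), 7), (176, np.int64(320), np.int64(324), 5), (180, np.int64(320), np.int64(323), 4), (184, np.int64(319), np.int64(323), 5), (188, np.int64(318), np.int64(326), 9)]
ptr [322.3 188.6] [(172, np.int64(319), np.int64(325), 7), (175, np.int64(319), np.int64(324), 6), (178, np.int64(319), np.int64(324), 6), (181, np.int64(320), np.int64(323), 4), (184, np.int64(319), np.int64(323), 5), (187, np.int64(318), np.int64(325), 8), (190, np.int64(318), np.int64(327), 10), (193, np.int64(318), np.int64(329), 12), (196, np.int64(318), np.int64(330), 13), (199, np.int64(318), np.int64(329), 12), (202, np.int64(318), np.int64(329), 12)]
tab [324.5 354.3] [(334, np.int64(284), np.int64(363), 45), (342, np.int64(284), np.int64(363), 45), (350, np.int64(284), np.int64(363), 45), (
[... 644 characters left out ...]
int64(319), np.int64(325), 7), (175, np.int64(319), np.int64(324), 6), (178, np.int64(319), np.int64(324), 6), (181, np.int64(320), np.int64(323), 4), (184, np.int64(319), np.int64(323), 5), (187, np.int64(319), np.int64(325), 7), (190, np.int64(318), np.int64(327), 10), (193, np.int64(318), np.int64(329), 12), (196, np.int64(318), np.int64(330), 13), (199, np.int64(318), np.int64(330), 13), (202, np.int64(318), np.int64(329), 12)]
tab [324.4 354.3] [(334, np.int64(284), np.int64(363), 46), (342, np.int64(284), np.int64(363), 45), (350, np.int64(284), np.int64(363), 44), (358, np.int64(284), np.int64(363), 49), (366, np.int64(284), np.int64(363), 71), (374, np.int64(284), np.int64(363), 80)]
```

The pointers are level in the wrist view, with the clip pointer at columns 319–327 and the pusher pointer at 318–328. One numeric check that the plaque and stock have not moved, then I hand in.

Run:
```python
from hk import *
c=cap('scene','sF.png');s0=cv2.imread('pics/scene0.png');s8=cv2.imread('pics/s8.png')
d=lambda a,x0,x1,y0,y1:np.abs(a[y0:y1,x0:x1].astype(int)-c['img'][y0:y1,x0:x1]).mean().round(1)
print('jar',d(s0,165,220,245,310),'tin',d(s0,205,245,198,240),'card',d(s0,220,272,300,370),'biscuit',d(s0,300,392,358,448),'white',d(s0,232,258,100,160),'stock',d(s0,330,405,208,310))
for n,i in(('s8',s8),('now',c['img'])):
    h=cv2.cvtColor(i,cv2.COLOR_BGR2HSV)[295:350,465:520];m=cv2.inRange(h,(14,60,70),(30,200,255));y,x=np.nonzero(m);print(n,len(x),x.mean()+465,y.mean()+295)
st();ctrl.finish_job();st()
```

```text
jar 1.9 tin 2.1 card 1.8 biscuit 1.9 white 2.0 stock 36.7
s8 1780 490.7561797752809 318.19719101123593
now 1791 490.7744276940257 318.178671133445
t 15.73 pos [543.3 125.4  52.3] yhead 0.163 z [ 0.015  0.006 -1.   ] F [ 7.9  1.6 -6.5] w 0.104 q [ 0.01  0.53  1.59  0.01  1.01 -0.15]
the job is handed in; nothing more can be done
the job is handed in; nothing more can be done
```

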